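Put the feed gearbox into neutral with its pull-and-turn selector

TASK

The small green gearbox on the bench is to be stripped next, so put it in neutral: pull its sprung black selector knob up until the red pointer is clear of the notched ring, turn it round to the white mark, and let it drop fully home in the notch there. Let go of the knob, and leave the bottle, the spray can and the hammer where they are.

Things in the scene. Friction and masses are not known exactly. Their poses are not given: they have to be found in the camera images.
- knob_grip (a point): centre of the black bar grip of the selector knob, on the vertical axis it turns about, 145 mm above the bench when seated. Block 70 mm long, 24 mm wide, 36 mm tall (18 mm above and below this point); underside 24 mm above the notched ring, a 38 mm collar reaching 3.5 mm below it. Own -x runs along the grip towards the pointer, z up. Grasp across the 24 mm from above
- pointer_tip (a point): free end of the red pointer, a round bar 8 mm thick below the knob, 48 mm from the knob axis and 10.5 mm short of the centre of the mark it points at. Seated, it lies down in a notch of the ring. It turns and rises with the knob
- selector_lift (a joint): how far knob and pointer are pulled up, m: 0 = fully down in a notch, stop at 0.024. The pointer clears the ring from 0.012 on. A spring and the knob's weight pull it down with about 7 N at the bottom, 11 N at the stop. Let go over a notch it drops to 0; elsewhere it rests on the ring at about 0.012
- selector_turn (a joint): turn of the knob, rad, counter-clockwise from above positive, stops at +-1.6; 0 = pointer at the fixed green mark, where it starts. Light friction (0.03 N m): it stays where put while lifted. Five notches at -1.309, -0.654, 0, 0.654, 1.309, each 12 mm wide for the 8 mm round pointer, so it drops in from within about 0.08 rad
- gearbox: green cast gearbox, fixed, foot 180 x 160 mm, 215 mm wide over its shafts; origin at the centre of its underside on the bench, under the knob axis; x points from its front (green mark, sight glass) to its back, z up. On top, 89 mm up, a dark round dial with a brass notched ring (60 to 88 mm across, 14 mm high, five notches towards the front)
- mark_white_centre (a point): round white enamel mark, 18 mm across, flat on the dial just outside one of the notches, 58.5 mm from the knob axis; point at the centre of its top. The white mark means neutral
- mark_yellow_centre (a point): round yellow enamel mark, 18 mm across, flat on the dial just outside one of the notches, 58.5 mm from the knob axis; point at the centre of its top
- mark_blue_centre (a point): round blue enamel mark, 18 mm across, flat on the dial just outside one of the notches, 58.5 mm from the knob axis; point at the centre of its top
- mark_purple_centre (a point): round purple enamel mark, 18 mm across, flat on the dial just outside one of the notches, 58.5 mm from the knob axis; point at the centre of its top
- green_bottle: upright green glass bottle, 90 mm across, 198 mm tall, origin at the centre of its underside; a bystander
- spray_can: upright yellow spray can with a red straw, 66 mm across, 180 mm tall, origin under it; a bystander
- mallet: small hammer with a wooden handle lying on the bench, 196 x 96 x 34 mm, origin at its underside; a bystander

How it is judged:
By the outcome, as a careful person would: the job done as asked, in the order asked, and still so for the second after the job is handed in, with the robot touching nothing.
It also fails if it takes over 35 s, if anything falls off the work surface, if the arm or the gripper's body presses on something with over 40 N, if the wrist force passes 120 N, or if a joint passes its speed limit or range.

ROBOT

A 6-joint arm with a two-finger parallel gripper is mounted at the origin on a cart in front of the work surface, level with it; the furniture and walls round the work are solid. World frame = base frame: x ahead of the robot, y to its left, z up, the work surface at z = 0. Lengths are in m, angles in rad, forces in N, time in s.
With the tool pointing down it reaches from about 0.275 to 0.75 m from the base axis. Payload 10.2 kg.
Tool frame: the origin (TCP) lies at the very end of the fingers, on their centre line; the grasp point (between the pads) lies 19 mm behind it; z points along the fingers, y is the line along which they close (so a half turn about z gives the same grasp; the last joint's range is limited). The gripper opens to 88 mm and grips with 3 to 60 N. Pads are 18 mm wide; open, the fingers measure 123 mm over their backs; the gripper's body (75 mm by 187 mm) begins 45 mm behind the grasp point.
Start: joints at [-1.509, 0.313, 1.498, -0, 1.331, -0.223], TCP at [0.147, -0.504, 0.239] pointing down, gripper open.
Joint ranges: [-2.94, 2.94], [-0.97, 2.17], [0.19, 2.56], [-1.23, 4.37], [0.02, 3.11], [-2.88, 2.88]. Speed limits (rad/s): [2.39, 2.39, 3.01, 3.14, 3.14, 3.14].

INTERFACE

Orientations are given as [roll, pitch, yaw] about the fixed x, y, z axes, in that order (R = Rz(yaw) Ry(pitch) Rx(roll)).
In Python, from bench import manip gives the robot as it stands.
- The arm moves only by the shell command python3 -m crank 'ROWS' [FORCE]. ROWS is JSON, a list of rows, each a list of 5 numbers: the shift along the tool's x, y, z in units of 25 cm (1.0 is 25 cm), then the turn about the tool's z in units of 180 degrees (1.0 is 180 degrees), then the closure, from 0 (fully open) to 1 (shut). In form: [[dx, dy, dz, spin, gripper], ...]. A call has 1 to 10 rows; each row is the pose to reach, as a shift and turn from the pose commanded when the call began, along the tool's axes at that moment, turning the shorter way round; what a row does not reach only later rows make up. A row lasts 1/8 s, in which the tool goes at most 62.5 mm and 10.7 degrees, less where a joint would pass 70% of its speed; a pose out of reach is approached as far as the arm can. A call with a number of a shift or a turn outside -1 to 1 is refused whole. A call with a gripper value outside its range is refused whole. The fingers move at their own pace and stop on an object; FORCE is the grip in N (left out, the last holds). Time passes only in rows, so rows that repeat a pose let the fingers close. It gives the time, the measured TCP pose, the force, the opening and the grip force at its end, in the units of the state.
- manip.get_obs(): the state, without advancing time (a new reading comes with each control period).
- manip.camera(name): name is "scene" or "top"; returns the picture (384x512x3 uint8, blue, green, red); there is no depth.
- manip.camera_params(name): a dict with "K" (3x3 intrinsics, pixels), "dist" ([k1, k2, p1, p2, k3] as OpenCV has them; the pictures are not rectified), "camera_from_world" (4x4, takes a point from world to camera coordinates). Camera axes: x right, y down, z forward; pixel columns grow to the right and rows downward; lengths in m; the calibration is good to about 2 mm. A picture is of the moment at which its call begins. camera_params takes no time and is no camera call.
- manip.hand_in(): hands the job in; it is judged then, once.
The state is a dict: "t": time; "q": joint angles; "joint_vel": joint speeds; "effort": joint torques, N m; "ee_pos": TCP position; "tcp_rot": TCP orientation; "force": force on the tool from outside, world axes, zero at the start; "torque": the same for the moment, N m; "gripper_width": opening from 0.0 (shut) to 1.0 (fully open); "gripper_force": force on a finger pad.
Only numpy, scipy, OpenCV 4.12 (cv2) and the standard library are available. Lean on these libraries where they do the work, as an engineer would, in place of code of your own. Each camera call takes 0.05 s, during which the arm holds its last target. There are 200 camera calls.

## Working session

There is one attempt and no reset: what is moved stays moved. The work goes in short steps, Python scripts to look and compute and a shell command to move; the robot and the scene stay as the last step left them, time stands still between calls to the robot, and variables do not carry over. Pictures are saved under pics/ and viewed, at most 10 in all, crops included, and the job is handed in when it is done.

```bash
mkdir -p pics
python3 - <<'E'
from bench import manip
import cv2
for n in("scene","top"):
    cv2.imwrite(f"pics/{n}0.png",manip.camera(n))
    p=manip.camera_params(n);print(n,p)
o=manip.get_obs();print(o)
E
```

```text
scene {'K': array([[465.97181596,   0.        , 254.52858013],
       [  0.        , 465.97181596, 193.07027115],
       [  0.        ,   0.        ,   1.        ]]), 'dist': array([0.06409942, 0.        , 0.        , 0.        , 0.        ]), 'camera_from_world': array([[-0.8243662 , -0.56579061,  0.01735952,  0.38133695],
       [-0.32187677,  0.44331182, -0.83658232,  0.26625564],
       [ 0.46563474, -0.69523781, -0.54756613,  1.24646757],
       [ 0.        ,  0.        ,  0.        ,  1.        ]])}
top {'K': array([[367.72380961,   0.        , 252.36245905],
       [  0.        , 367.72380961, 187.22874719],
       [  0.        ,   0.        ,   1.        ]]), 'dist': array([-0.07281134,  0.        ,  0.        ,  0.        ,  0.        ]), 'camera_from_world': array([[ 0.01539594, -0.99987328, -0.00404813, -0.00936618],
       [-0.99628351, -0.01499726, -0.08481893,  0.49990552],
       [ 0.08474748,  0.00533895, -0.99638816,  1.10146358],
       [ 0.        ,  0.        ,  0.        ,  1.        ]])}
{'t': 0.1, 'q': array([-1.50941052e+00,  3.13382971e-01,  1.49831214e+00, -4.35034066e-05,
        1.33100515e+00, -2.23443350e-01]), 'joint_vel': array([-0.00013214, -0.00223308, -0.00364121,  0.00160094, -0.00179313,
        0.00023876]), 'effort': array([ 1.09510613e-03, -4.02818084e+01, -2.52645868e+01,  6.94489991e-02,
        3.42743739e-02, -6.05430705e-05]), 'ee_pos': array([ 0.14746472, -0.50364832,  0.2382424 ]), 'tcp_rot': array([-3.14050322e+00, -2.04236586e-04,  2.84839397e-01]), 'force': array([-0.3586413 , -0.7594043 , -1.14999212]), 'torque': array([-0.01963946, -0.02695442,  0.00439715]), 'gripper_force': 0.0, 'gripper_width': 0.996861341823231}
```

View pics/scene0.png

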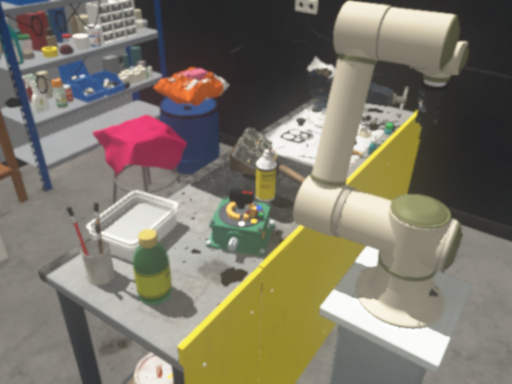

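View pics/top0.png

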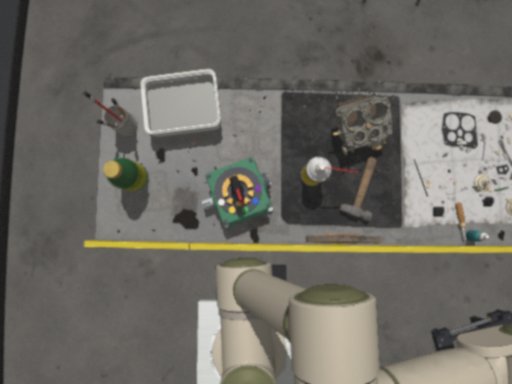

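The scene view shows the gearbox at about (240,225), with the bottle at (152,265) and the spray can at (265,175). In the top view the gearbox is at about (239,192), with its knob near (238,190). The spray can is roughly 80 px to its right. Next I'll zoom in on the dial.

```bash
cat > h.py <<'E'
import numpy as np, cv2
from bench import manip
def ray(n,uv,z):
    p=manip.camera_params(n);M=p["camera_from_world"];R,t=M[:3,:3],M[:3,3]
    u=cv2.undistortPoints(np.array([[uv]],float),p["K"],p["dist"])[0,0]
    d=R.T@np.array([u[0],u[1],1]);c=-R.T@t
    return c+d*(z-c[2])/d[2]
def proj(n,P):
    p=manip.camera_params(n);M=p["camera_from_world"]
    return cv2.projectPoints(np.array([P],float),cv2.Rodrigues(M[:3,:3])[0],M[:3,3],p["K"],p["dist"])[0][0,0]
E
python3 - <<'E'
from h import *
im=cv2.imread("pics/top0.png")
a=cv2.resize(im[150:234,195:287],None,fx=6,fy=6,interpolation=cv2.INTER_CUBIC)
b=cv2.imread("pics/scene0.png")[180:260,200:285]
b=cv2.resize(b,None,fx=3,fy=3,interpolation=cv2.INTER_CUBIC)
c=np.zeros((a.shape[0],a.shape[1]+b.shape[1],3),np.uint8);c[:,:a.shape[1]]=a;c[:b.shape[0],a.shape[1]:]=b
cv2.imwrite("pics/crop0.png",cv2.resize(c[:, :],(800,int(800*c.shape[0]/c.shape[1]))))
hsv=cv2.cvtColor(im,cv2.COLOR_BGR2HSV)
def comps(n,lo,hi,z):
    m=cv2.inRange(hsv,lo,hi);m[:150]=0;m[235:]=0;m[:,:195]=0;m[:,287:]=0
    k,l,s,ce=cv2.connectedComponentsWithStats(m)
    for i in range(1,k):
        if s[i,4]>6: print(n,s[i,4],ce[i].round(1),ray("top",ce[i],z)[:2].round(4))
comps("red",(0,120,80),(8,255,255),.11)
comps("red2",(172,120,80),(180,255,255),.11)
comps("yel",(18,120,120),(34,255,255),.09)
comps("blue",(100,100,80),(125,255,255),.09)
comps("purple",(126,50,60),(165,255,255),.09)
comps("white",(0,0,170),(180,60,255),.09)
comps("green",(60,90,40),(90,255,255),.05)
comps("black",(0,0,0),(180,255,45),.163)
E
```

```text
red 58 [239.6 196.5] [0.4657 0.0333]
yel 97 [244.7 180.3] [0.5139 0.0202]
yel 87 [225.7 187.3] [0.4928 0.0744]
yel 21 [250.3 192.9] [0.4779 0.0034]
yel 23 [230.  200.7] [0.4547 0.0613]
yel 22 [245.8 200.1] [0.4568 0.016 ]
yel 37 [231.8 209.2] [0.4302 0.0557]
blue 41 [255.  200.8] [ 0.4555 -0.0103]
purple 43 [257.4 187.9] [ 0.4925 -0.0166]
white 26 [207.1 200.5] [0.454  0.1269]
white 33 [220.9 201.7] [0.4513 0.0871]
white 7 [270.4 208.7] [ 0.4334 -0.0546]
green 531 [247.1 197.7] [0.4661 0.0134]
green 123 [214.2 178. ] [0.5233 0.1125]
black 34 [233.3 191.5] [0.4757 0.048 ]
black 12 [195.6 222.8] [0.3909 0.1466]
black 19 [253.6 232.1] [ 0.369  -0.0076]
```

View pics/crop0.png

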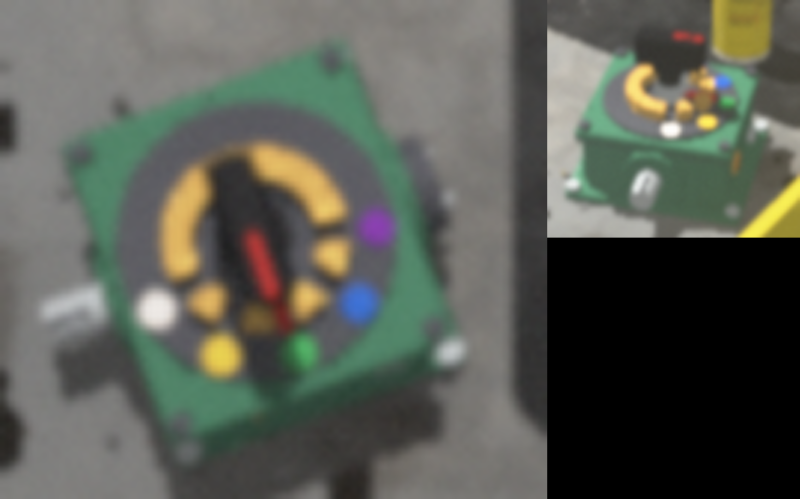

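White lies clockwise of green as seen from above: the order is green, yellow, white. The target is therefore selector_turn −1.309, which is a positive spin about the downward tool z. I'll fit the axis from the marks.

```bash
cat > fit.py <<'E'
from h import *
from scipy.optimize import least_squares
px={-1.309:(220.9,201.7),-.654:(231.8,209.2),.654:(255,200.8),1.309:(257.4,187.9)}
P={k:ray("top",v,.0905)[:2] for k,v in px.items()}
f=lambda p:np.concatenate([P[k]-p[:2]-.0585*np.array([np.cos(p[2]+k),np.sin(p[2]+k)]) for k in P])
s=least_squares(f,[.48,.033,-2.83])
E
python3 - <<'E'
from fit import *
print(s.x,(s.fun*1000).round(1))
print("green pix pred",proj("top",[*(s.x[:2]+.0585*np.array([np.cos(s.x[2]),np.sin(s.x[2])])),.09]))
for z in(.145,.163):print(z,proj("top",[*s.x[:2],z]),proj("scene",[*s.x[:2],z]))
im=cv2.imread("pics/scene0.png");h=cv2.cvtColor(im,cv2.COLOR_BGR2HSV)
m=cv2.inRange(h,(0,0,0),(180,255,55));k,l,st,c=cv2.connectedComponentsWithStats(m)
for i in range(1,k):
    if abs(c[i]-[240,200]).max()<30 and st[i,4]>10:print("blk",st[i],c[i])
o=manip.get_obs();yaw=o["tcp_rot"][2];R=np.array([[np.cos(yaw),np.sin(yaw)],[np.sin(yaw),-np.cos(yaw)]])
d=R.T@(s.x[:2]-o["ee_pos"][:2]);g=s.x[2]+np.pi
print("rows",d/.25,"spin",-(g-yaw)/np.pi,"grip yaw",g)
E
```

```text
[ 0.48594751  0.04029541 -2.76435874] [ 0.2 -0.1  0.7 -0.7 -0.6 -0.4 -0.3  1.2]
green pix pred [244.70801479 208.9794073 ]
0.145 [236.61458898 188.28235286] [241.03211833 195.25444455]
0.163 [236.29927354 187.72908701] [241.04138921 190.09337535]
blk [231 194  20  12 106] [240.17924528 198.53773585]
rows [ 1.91077691 -1.70764685] spin -0.029410087175173454 grip yaw 0.3772339109607459
```

```bash
python3 -m crank '[[0.16,-0.14,0,0,0.25],[0.32,-0.285,0,0,0.25],[0.48,-0.43,0,0,0.25],[0.64,-0.57,0,0,0.25],[0.8,-0.71,0,0,0.25],[0.955,-0.854,0,0,0.25]]' 30 && python3 -m crank '[[0.16,-0.14,0,-0.03,0.25],[0.32,-0.285,0,-0.03,0.25],[0.48,-0.43,0,-0.03,0.25],[0.64,-0.57,0,-0.03,0.25],[0.8,-0.71,0,-0.03,0.25],[0.955,-0.854,0,-0.03,0.25],[0.955,-0.854,0,-0.03,0.25],[0.955,-0.854,0,-0.03,0.25]]'
python3 - <<'E'
from fit import *
for n in("scene","top"): cv2.imwrite(f"pics/{n}1.png",manip.camera(n))
o=manip.get_obs();print(o["t"],o["ee_pos"],o["tcp_rot"],o["q"],o["gripper_width"],o["force"])
yaw=o["tcp_rot"][2];R=np.array([[np.cos(yaw),np.sin(yaw)],[np.sin(yaw),-np.cos(yaw)]])
print("rows",R.T@(s.x[:2]-o["ee_pos"][:2])/.25,"spin",-(s.x[2]+np.pi-yaw)/np.pi,"dz",(o["ee_pos"][2]-.131)/.25)
b=cv2.imread("pics/scene1.png")[120:260,170:310]
cv2.imwrite("pics/c1.png",cv2.resize(b,None,fx=4,fy=4,interpolation=cv2.INTER_CUBIC))
E
```

```text
t: 0.85
ee_pos: [0.3172, -0.2303, 0.2386]
tcp_rot: [-3.141, -0.0, 0.284]
force: [1.5, -0.8, -0.3]
gripper_width: 0.746
gripper_force: 0.0
t: 1.85
ee_pos: [0.4854, 0.0398, 0.2384]
tcp_rot: [-3.141, 0.001, 0.379]
force: [0.0, -0.3, -0.1]
gripper_width: 0.749
gripper_force: 0.0
1.95 [0.48541362 0.03915607 0.23870778] [3.14157644e+00 3.10450275e-04 3.77626395e-01] [-1.60562306e-01  2.29191658e-01  1.60765899e+00 -1.79354322e-04
  1.30500026e+00  1.03265476e+00] 0.7483724399595211 [-0.06110329 -0.40837212  0.0089156 ]
rows [ 0.00366544 -0.00344888] spin 0.000124931524464114 dz 0.4308311101887403
```

View pics/c1.png

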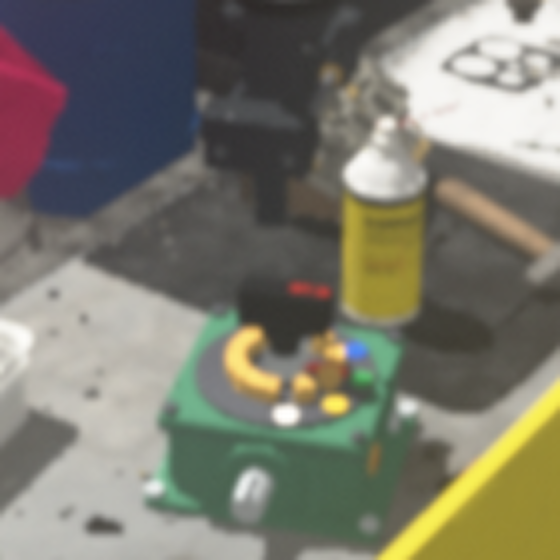

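The visible finger (crop 270,200) hangs directly above the black knob bar (crop 285,305), and nothing is in the way. Now I'll descend and close.

```bash
python3 -m crank '[[0.003,-0.003,0.1,0,0.25],[0.003,-0.003,0.2,0,0.25],[0.003,-0.003,0.3,0,0.25],[0.003,-0.003,0.37,0,0.25],[0.003,-0.003,0.41,0,0.25],[0.003,-0.003,0.43,0,0.25],[0.003,-0.003,0.43,0,0.25]]' 30 && python3 -m crank '[[0,0,0,0,1],[0,0,0,0,1],[0,0,0,0,1],[0,0,0,0,1],[0,0,0,0,1],[0,0,0,0,1]]' 40
```

```text
t: 2.82
ee_pos: [0.4863, 0.0409, 0.1314]
tcp_rot: [3.141, -0.0, 0.379]
force: [0.2, -0.3, -0.2]
gripper_width: 0.754
gripper_force: 0.0
t: 3.58
ee_pos: [0.4865, 0.0408, 0.1314]
tcp_rot: [3.141, -0.0, 0.379]
force: [0.8, -3.0, 0.6]
gripper_width: 0.27
gripper_force: 40.0
```

Gripped: the opening is 24 mm. Next, lift 18 mm.

```bash
python3 -m crank '[[0,0,-0.02,0,1],[0,0,-0.04,0,1],[0,0,-0.06,0,1],[0,0,-0.072,0,1],[0,0,-0.072,0,1],[0,0,-0.072,0,1]]' 45
python3 - <<'E'
from h import *
b=manip.camera("scene")[150:250,190:290]
cv2.imwrite("pics/c2.png",cv2.resize(b,None,fx=5,fy=5,interpolation=cv2.INTER_CUBIC))
E
```

```text
t: 4.32
ee_pos: [0.4863, 0.0408, 0.1484]
tcp_rot: [3.141, 0.0, 0.379]
force: [4.6, -4.6, -10.0]
gripper_width: 0.27
gripper_force: 45.0
```

View pics/c2.png

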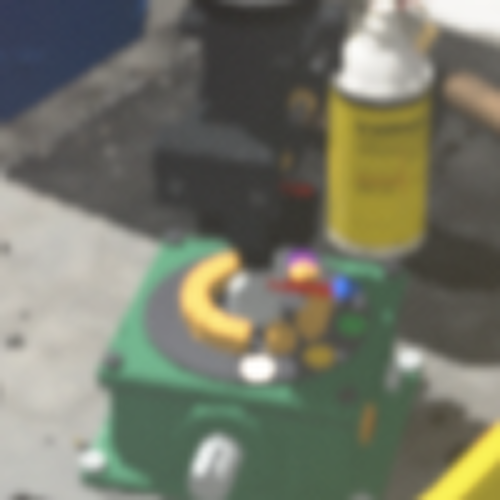

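The knob is up. The red pointer at (300,288) is above the ring, and the −10 N on the wrist matches about 17 mm of lift. Now I'll turn clockwise 75° (spin +0.417).

```bash
python3 -m crank '[[0,0,0,0.05,1],[0,0,0,0.1,1],[0,0,0,0.15,1],[0,0,0,0.2,1],[0,0,0,0.25,1],[0,0,0,0.3,1],[0,0,0,0.35,1],[0,0,0,0.4,1],[0,0,0,0.417,1],[0,0,0,0.417,1]]'
python3 - <<'E'
from h import *
b=manip.camera("scene")[150:250,190:290]
cv2.imwrite("pics/c3.png",cv2.resize(b,None,fx=5,fy=5,interpolation=cv2.INTER_CUBIC))
o=manip.get_obs();print(o["tcp_rot"],o["q"],o["force"],o["torque"])
E
```

```text
t: 5.62
ee_pos: [0.4861, 0.0398, 0.1483]
tcp_rot: [3.139, -0.001, -0.932]
force: [3.4, -11.2, -10.0]
gripper_width: 0.269
gripper_force: 45.0
[ 3.13936464e+00 -1.27156101e-03 -9.31223334e-01] [-0.15776056  0.32721481  1.73129239 -0.00280914  1.08373382  2.34557609] [  2.81465256 -10.54777274 -10.11623889] [-1.60146631 -0.69195189 -0.01624215]
```

View pics/c3.png

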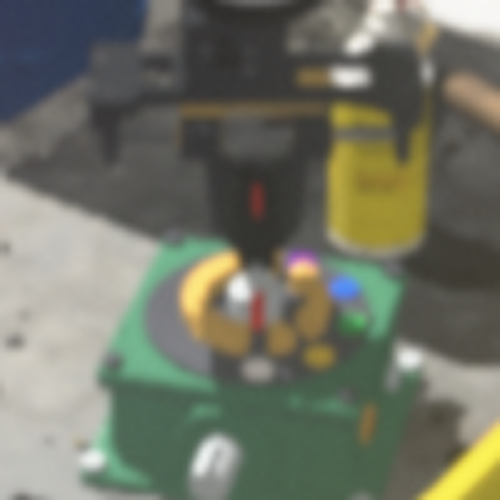

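The pointer at (257,310) aims straight at the white mark at (257,370). The remaining side force is about 10 N. Now I'll lower it into the notch.

```bash
python3 -m crank '[[0,0,0.015,0,1],[0,0,0.03,0,1],[0,0,0.045,0,1],[0,0,0.06,0,1],[0,0,0.07,0,1],[0,0,0.07,0,1],[0,0,0.07,0,1]]'
```

```text
t: 6.55
ee_pos: [0.4861, 0.0398, 0.1314]
tcp_rot: [3.14, -0.002, -0.931]
force: [1.3, -10.8, -3.8]
gripper_width: 0.267
gripper_force: 45.0
```

```bash
python3 -m crank '[[0,0,0,0,0.4],[0,0,0,0,0.4],[0,0,0,0,0.4],[0,0,0,0,0.4],[0,0,-0.05,0,0.4],[0,0,-0.15,0,0.4],[0,0,-0.3,0,0.4],[0,0,-0.45,0,0.4],[0,0,-0.55,0,0.4],[0,0,-0.55,0,0.4]]'
python3 - <<'E'
from h import *
b=manip.camera("scene")[150:250,190:290]
cv2.imwrite("pics/c4.png",cv2.resize(b,None,fx=5,fy=5,interpolation=cv2.INTER_CUBIC))
cv2.imwrite("pics/top4.png",manip.camera("top"))
im=cv2.cvtColor(b,cv2.COLOR_BGR2GRAY)
# knob top: expected rows for seated vs 12 mm up
for z in(.163,.175):print(z,(proj("scene",[.4862,.0403,z])-[190,150])*5)
a=np.arctan2(np.sin(-2.764-1.309),np.cos(-2.764-1.309))
for l in(0,.012):print("tip",l,(proj("scene",[.486+.048*np.cos(a),.0403+.048*np.sin(a),.0965+l])-[190,150])*5)
E
```

```text
t: 7.8
ee_pos: [0.4867, 0.041, 0.2712]
tcp_rot: [-3.139, -0.003, -0.931]
force: [-0.2, -0.4, -0.3]
gripper_width: 0.596
gripper_force: 0.0
0.163 [254.85036985 200.3319281 ]
0.175 [254.87930367 182.91934371]
tip 0 [256.07608922 341.63657544]
tip 0.012 [256.11492661 324.85707229]
```

View pics/c4.png

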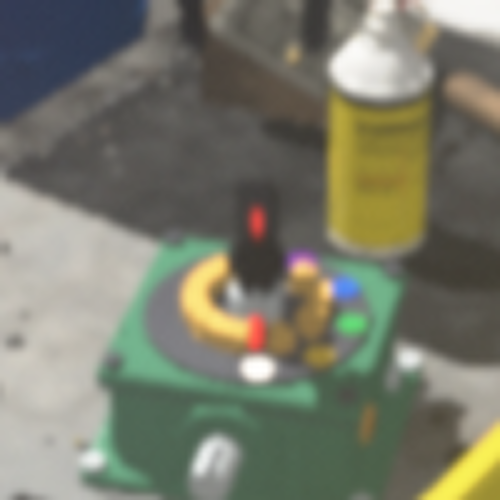

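The gripper is clear and the red pointer at (257,332) lies in the notch next to the white mark (257,368). A numeric check will confirm it is fully seated.

Run:
```python
from h import *
for f in("c3","c4"):
    h=cv2.cvtColor(cv2.imread(f"pics/{f}.png"),cv2.COLOR_BGR2HSV)
    m=cv2.inRange(h,(0,130,70),(7,255,255))|cv2.inRange(h,(172,130,70),(180,255,255));m[:150]=0;m[380:]=0
    k,l,s,c=cv2.connectedComponentsWithStats(m)
    print(f,[(s[i].tolist(),c[i].round(1)) for i in range(1,k) if s[i,4]>80])
im=cv2.cvtColor(manip.camera("scene"),cv2.COLOR_BGR2GRAY).astype(int)
print("col 237..244 rows 180-195",im[180:196,[237,244]].T)
a=-2.764-1.309
for l in(0,.012):print(l,[(proj("scene",[.486+r*np.cos(a),.0403+r*np.sin(a),.163+l])).round(1) for r in(-.035,0,.035)])
```

```text
c3 [([253, 189, 9, 23, 158], array([256.7, 199.8])), ([254, 303, 6, 24, 114], array([256.7, 315.9]))]
c4 [([249, 207, 16, 32, 409], array([256.8, 222.7])), ([248, 317, 19, 33, 469], array([257.2, 334.1]))]
col 237..244 rows 180-195 [[90 90 90 89 86 84 79 72 70 71 73 72 71 71 71 73]
 [87 86 84 84 81 78 72 67 64 62 63 63 64 64 65 64]]
0 [array([240.9, 183.7]), array([241. , 190.1]), array([241.2, 196.8])]
0.012 [array([240.9, 180.3]), array([241. , 186.6]), array([241.2, 193.2])]
```

View pics/top4.png

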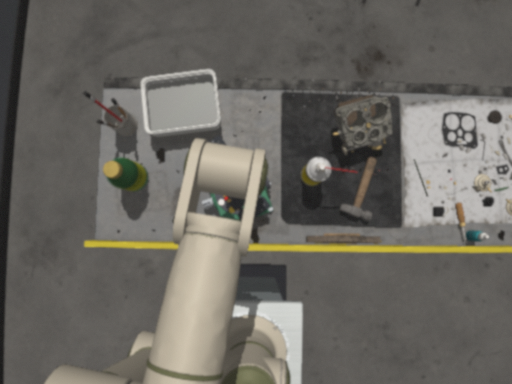

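The top marking dropped 23 px, about 16 mm of the 17 mm lift, and the bar edge matches the seated height. It is home in the white notch. The bottle, can and hammer haven't moved, and the gripper touches nothing.

```bash
python3 -c "
from bench import manip
print(manip.hand_in())"
```

```text
the job is handed in; nothing more can be done
None
```

The gearbox is in neutral: I lifted the knob, turned it clockwise to the white mark, let it drop home in the notch and released it, leaving the bottle, can and hammer untouched; the job is handed in.

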